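Find and press the concealed catch of the spare-blade case

TASK

The tray of the grey spare-blade case is held shut by a concealed catch: one of the five identical blue pads sunk in the case's flat top is the button. Feel along the pads with the fingertips, pushing down on each, until you find the one that gives; press it in so that the tray springs out of the front, then take the hand away and leave the tray out. Nothing needs to be picked up: do not lift or shift anything else on the table.

Things in the scene. Friction and masses are not known exactly. Their poses are not given: they have to be found in the camera images.
- blade_case: grey steel case fixed to the table, 120 (x) x 290 (y) x 75 (z) mm; origin at the centre of its underside, z up; its front, with the tray, faces its own -x. Its flat top is 75 mm above the origin and holds a row of five identical blue pads; four are rigid dummies, one (a different one each time) is the spring-loaded catch
- pad_row (a point): centre of the top face of the middle pad, 73 mm above the case's underside, axes as the case's. The five square pads lie along y at -104, -52, 0, 52 and 104 mm from here, x = 0. Each is 44 mm square and sunk 2 mm in an opening 45 mm square, whose aluminium rim is level with the case top, so the fingertips must go down inside the rim
- catch (a joint): how far the catch pad is pressed in, in m: 0 at rest, 0.008 at its stop. It starts to give at about 2 N, takes about 6 to 7 N to reach the stop, lets the tray go at about 5 mm, and springs back when released. Its place in the row is not told
- tray (a joint): how far the tray (aluminium front 274 mm wide, 41 mm high, flush with the case's front) stands out, in m: 0 shut and latched, 0.040 fully sprung out toward the case's -x; when the catch is pressed, a spring of about 2 N drives it out in about half a second and keeps it there
- glue: bystander: loose glue stick standing behind the case, 27 mm diameter, 97 mm high; origin at the centre of its foot
- tape: bystander: loose roll of packing tape lying flat behind the case, 108 mm diameter, 48 mm high; origin at the centre of its underside
- cards: bystander: loose bundle of white card sleeves to the right of the case, 136 x 74 x 31 mm; origin at the centre of its underside
- soap: bystander: loose flat pale soap pack to the left of the case, 113 x 99 x 26 mm; origin at the centre of its underside
- bowl: bystander: loose grey bowl of offcuts at the front left of the table, 121 mm diameter, 37 mm high; origin at the centre of its underside

How it is judged:
On the way, in this order (a step that is already met when the one before it is completed fails the run):
1. the catch pad is pressed in by more than 4 mm (value of joint catch above 0.004 m).
2. the tray has sprung out by more than 30 mm (value of joint tray above 0.03 m), for 0.1 s.
At the end, for the whole second after the job is handed in: The tray stands out more than 30 mm and is at rest, the catch pad has sprung back to within 2 mm of rest, and every bystander is within 15 mm of where it started (value of joint tray above 0.03 m and velocity of joint tray between -0.01 and 0.01 m/s and value of joint catch below 0.002 m and distance of each of glue, tape, cards, soap, bowl from where it was at the start of the episode below 0.015 m); the robot touches nothing.
It fails at once if a bystander is lifted or shifted by more than 15 mm (distance of any of glue, tape, cards, soap, bowl from where it was at the start of the episode above 0.015 m).
It also fails if it takes over 48 s, if anything falls off the work surface, if the arm or the gripper's body presses on something with over 40 N, if the wrist force passes 120 N, or if a joint passes its speed limit or range.

ROBOT

A 7-joint arm with a two-finger parallel gripper is mounted at the origin on a cart in front of the work surface, level with it; the furniture and walls round the work are solid. World frame = base frame: x ahead of the robot, y to its left, z up, the work surface at z = 0. Lengths are in m, angles in rad, forces in N, time in s.
With the tool pointing down it reaches from about 0.425 to 0.975 m from the base axis. Payload 16.7 kg.
Tool frame: the origin (TCP) lies midway between the tips of the shut fingers; the grasp point (between the pads) lies 19 mm behind it (manip.tcp_to_grasp is the z of the grasp point in the tool frame, in m); z points along the fingers, y is the line along which they close (so a half turn about z gives the same grasp; the last joint's range is limited). The gripper opens to 85 mm and grips with 20 to 120 N. Pads are 22 mm wide; open, the fingers measure 114 mm over their backs; the gripper's body (76 mm by 85 mm) begins 54 mm behind the grasp point. The pads swing forward as they close: fully open they stand 13 mm farther back than shut.
Start: joints at [-1.296, 0.426, 0.074, 1.606, -0.034, 1.111, -0.067], TCP at [0.278, 0.615, 0.231] pointing down, gripper open.
Joint ranges: [-2.85, 2.85], [-0.5, 2.14], [-1.23, 1.37], [0.21, 2.46], [-1.02, 4.16], [0.16, 2.05], [-2.73, 2.73]. Speed limits (rad/s): [1.89, 1.89, 2.39, 2.39, 3.01, 3.01, 3.01].

INTERFACE

Orientations are given as a unit quaternion [w, x, y, z].
In Python, from plant import manip, eyes, ticket gives the robot as it stands.
- The arm moves only by the tool servo_tool, never from a script. Its argument "steps" is a list of rows, each a list of 7 numbers: the shift along the tool's x, y, z in mm, then the turn, a rotation vector about the tool's x, y, z in units of 5 degrees (1.0 is 5 degrees), then the finger opening in mm, from 0 to 85.4. A call has exactly 8 rows; each row is the pose to reach, as a shift and turn from the pose commanded when the call began, along the tool's axes at that moment; what a row does not reach only later rows make up. A row lasts 1/12 s, in which the tool goes at most 41.7 mm and 7.16 degrees, less where a joint would pass 70% of its speed; a pose out of reach is approached as far as the arm can. A call with a gripper value outside its range is refused whole. The fingers move at their own pace and stop on an object; "newtons" is the grip in N (left out, the last holds). Time passes only in rows, so rows that repeat a pose let the fingers close, or fill a call up. It gives the time, the measured TCP pose, the force, the opening and the grip force at its end, in the units of the state.
- manip.read_state(): the state, without advancing time (a new reading comes with each control period).
- eyes.capture(name): name is "scene" or "top" or "wrist"; returns (picture, depth): 480x640x3 uint8, red, green, blue; 480x640 float32, m along the optical axis (not along the pixel's ray), 0 where there is no reading.
- eyes.camera_params(name): a dict with "mtx" (3x3 intrinsics, pixels), "extrinsics" (4x4, takes a point from camera to world coordinates). Camera axes: x right, y up, looking along -z (the intrinsics and any distortion apply to the point x, -y, -z); pixel columns grow to the right and rows downward; lengths in m; the calibration is good to about 2 mm. The wrist camera is an equidistant fisheye: a pixel r from the principal point sees the ray r / f radians off the axis. A picture is of the moment at which its call begins: read the wrist's pose just before it. camera_params takes no time and is no camera call; for the wrist camera it gives the pose at the moment of the call.
- ticket.sign_off(): hands the job in; it is judged then, once.
The state is a dict: "time": time; "joints": joint angles; "dq": joint speeds; "tau": joint torques, N m; "tcp_pos": TCP position; "ee_rot": TCP orientation; "ft_force": force on the tool from outside, world axes, zero at the start; "ft_torque": the same for the moment, N m; "width": opening from 0.0 (shut) to 1.0 (fully open); "grasp_force": force on a finger pad.
Only numpy, scipy, OpenCV 4.12 (cv2) and the standard library are available. Lean on these libraries where they do the work, as an engineer would, in place of code of your own. Each camera call takes 0.05 s, during which the arm holds its last target. There are 200 camera calls.

## Working session

There is one attempt and no reset: what is moved stays moved. The work goes in short steps, Python scripts to look and compute and a tool call to move; the robot and the scene stay as the last step left them, time stands still between calls to the robot, and variables do not carry over. Pictures are saved under pics/ and viewed, at most 10 in all, crops included, and the job is handed in when it is done.

Besides the shell and the picture viewer there is one more tool, called after "Call:" by a JSON object that holds its "fn" and its "kwargs", one argument or row to a line. servo_tool: Moves the arm, as the interface text tells. Its arguments: {"type":"object","properties":{"steps":{"type":"array","items":{"type":"array","items":{"type":"number"}}},"newtons":{"type":"number"}},"required":["steps"]}

```bash
mkdir -p pics
cat > h.py <<'E'
import numpy as np,cv2
from plant import manip,eyes,ticket
def ray(name,uv,z):
    p=eyes.camera_params(name);K=np.array(p['mtx']);T=np.array(p['extrinsics'])
    uv=np.atleast_2d(uv).astype(float)
    d=np.c_[(uv[:,0]-K[0,2])/K[0,0],-(uv[:,1]-K[1,2])/K[1,1],-np.ones(len(uv))]@T[:3,:3].T
    o=T[:3,3];return o+d*((z-o[2])/d[:,2])[:,None]
def blue(img):
    h=cv2.cvtColor(img,cv2.COLOR_RGB2HSV)
    return cv2.inRange(h,(95,90,40),(130,255,255))
E
python3 - <<'E'
from h import *
print(manip.read_state()); print(manip.tcp_to_grasp)
for n in ("top","scene"):
    im,d=eyes.capture(n);cv2.imwrite(f'pics/{n}0.png',im[:,:,::-1])
    print(n,eyes.camera_params(n))
    c,_=cv2.findContours(blue(im),cv2.RETR_EXTERNAL,cv2.CHAIN_APPROX_NONE)
    for k in c:
        if cv2.contourArea(k)>60:
            r=cv2.minAreaRect(k);print(r,ray(n,r[0],.073).round(4))
E
```

```text
{'time': 0.0, 'joints': array([-1.29650725,  0.42675651,  0.07385181,  1.60660572, -0.03402106,
        1.11079105, -0.06710986]), 'dq': array([-8.61517812e-04, -3.70549106e-04, -6.01633840e-05, -8.09690362e-04,
       -1.14200751e-04,  1.02137096e-04,  1.70791497e-03]), 'tau': array([-1.03429411e-03, -9.49813700e+01,  3.76080081e+00, -4.63544583e+01,
        1.92442193e-02,  9.78174823e-03, -4.91955117e-07]), 'tcp_pos': array([0.27745442, 0.61489763, 0.23059487]), 'ee_rot': array([-5.32824657e-05,  2.10315936e-01,  9.77633255e-01, -6.49647387e-04]), 'ft_force': array([ 0.42470639,  0.95018104, -0.44235952]), 'ft_torque': array([-0.04864439, -0.00343328,  0.01197232]), 'grasp_force': 0.0, 'width': 0.9959259875007649}
-0.0187
top {'mtx': array([[478.18239559,   0.        , 312.61972924],
       [  0.        , 478.18239559, 239.39913215],
       [  0.        ,   0.        ,   1.        ]]), 'extrinsics': array([[-0.02297416,  0.99141568, -0.1287134 ,  0.42356185],
       [-0.99967156, -0.02131903,  0.01422224,  0.09413788],
       [ 0.01135611,  0.12899787,  0.99157984,  1.08389324],
 
[... 1118 characters left out ...]
4112510681152), 23.198591232299805) [[0.5847 0.0211 0.073 ]]
((336.5000305175781, 236.00001525878906), (20.20539093017578, 12.387223243713379), 23.96249008178711) [[0.5882 0.073  0.073 ]]
((317.1551513671875, 227.63795471191406), (19.4333553314209, 12.080193519592285), 23.198589324951172) [[0.5916 0.1247 0.073 ]]
((298.4381408691406, 219.63919067382812), (18.783903121948242, 11.981084823608398), 23.96249008178711) [[0.5947 0.1767 0.073 ]]
((151.42544555664062, 231.91714477539062), (29.731765747070312, 64.22061157226562), 48.012786865234375) [[0.3922 0.4399 0.073 ]]
((280.5345153808594, 211.91380310058594), (18.755229949951172, 11.327415466308594), 21.801410675048828) [[0.598  0.2287 0.073 ]]
```

View pics/top0.png

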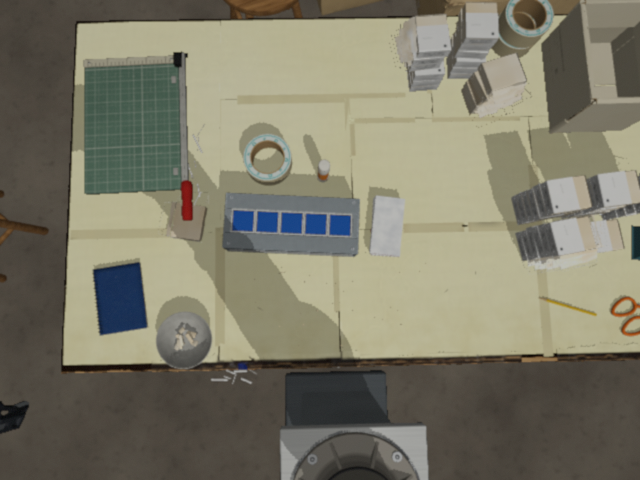

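View pics/scene0.png

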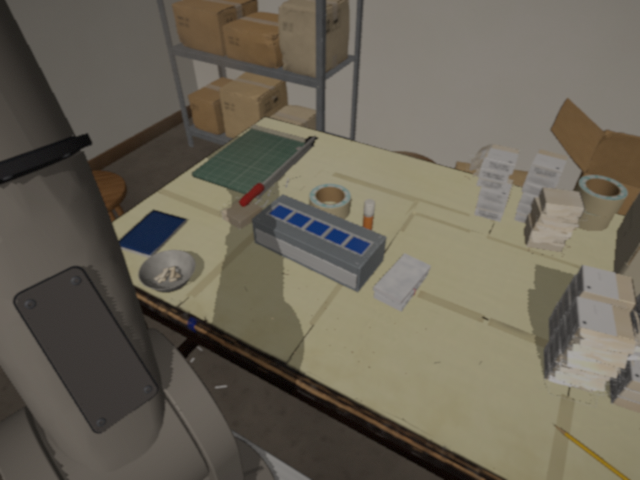

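The top view shows the row of blue pads at about (243..340, 220..225), with the glue at (323,170), the tape at (268,158), the cards at (387,225) and the bowl at (185,338). The scene view agrees with it to within 1 mm. The case yaw is about -3.8°, so I'll move over the leftmost pad with the fingers shut.

Call:
{"fn": "servo_tool", "kwargs": {
  "steps": [
    [-452, -221, 0, 0, 0, -4.1, 0],
    [-452, -221, 0, 0, 0, -4.1, 0],
    [-452, -221, 0, 0, 0, -4.1, 0],
    [-452, -221, 0, 0, 0, -4.1, 0],
    [-452, -221, 0, 0, 0, -4.1, 0],
    [-452, -221, 0, 0, 0, -4.1, 0],
    [-452, -221, 0, 0, 0, -4.1, 0],
    [-452, -221, 0, 0, 0, -4.1, 0]
  ],
  "newtons": 40
}}

```text
time: 0.77
tcp_pos: [0.491, 0.3569, 0.2312]
ee_rot: [-0.0, 0.033, 0.999, -0.0]
ft_force: [0.2, 0.2, 0.6]
width: 0.001
grasp_force: 0.0
```

```bash
cat >> h.py <<'E'
from scipy.spatial.transform import Rotation as R
P=np.array([[.5985,.228],[.5952,.1765],[.5918,.125],[.5884,.0735],[.585,.0215]])
def go(i,z):
    s=manip.read_state();q=s['ee_rot'];r=R.from_quat([q[1],q[2],q[3],q[0]])
    t=np.r_[P[i],z];yd=np.array([.0653,.9979,0]);zd=np.array([0,0,-1.]);G=R.from_matrix(np.c_[np.cross(yd,zd),yd,zd])
    print('t',s['time'],'tcp',s['tcp_pos'].round(4),'F',s['ft_force'].round(2),'w',round(s['width'],3))
    print('shift mm',(r.inv().apply(t-s['tcp_pos'])*1000).round(1),'turn',((r.inv()*G).as_rotvec()/np.radians(5)).round(2))
E
python3 -c "
from h import *
go(0,.10)"
```

```text
t 0.7667 tcp [0.491  0.3569 0.2312] F [0.24 0.17 0.58] w 0.001
shift mm [-115.8 -121.5  131.2] turn [-0.   -0.   -0.01]
```

Call:
{"fn": "servo_tool", "kwargs": {
  "steps": [
    [-29, -30, 0, 0, 0, 0, 0],
    [-58, -61, 0, 0, 0, 0, 0],
    [-87, -91, 0, 0, 0, 0, 0],
    [-116, -121, 20, 0, 0, 0, 0],
    [-116, -121, 50, 0, 0, 0, 0],
    [-116, -121, 80, 0, 0, 0, 0],
    [-116, -121, 110, 0, 0, 0, 0],
    [-116, -121, 110, 0, 0, 0, 0]
  ]
}}

```text
time: 1.43
tcp_pos: [0.5949, 0.2289, 0.1155]
ee_rot: [-0.004, 0.033, 0.999, -0.002]
ft_force: [-0.7, -0.2, -0.6]
width: -0.001
grasp_force: 0.0
```

```bash
python3 -c "
from h import *
go(0,.075)
im,d=eyes.capture('wrist');cv2.imwrite('pics/w1.png',im[:,:,::-1])"
```

```text
t 1.4333 tcp [0.5949 0.2289 0.1155] F [-0.65 -0.22 -0.6 ] w -0.001
shift mm [-4.  -0.5 40.5] turn [-0.05 -0.08 -0.01]
```

View pics/w1.png

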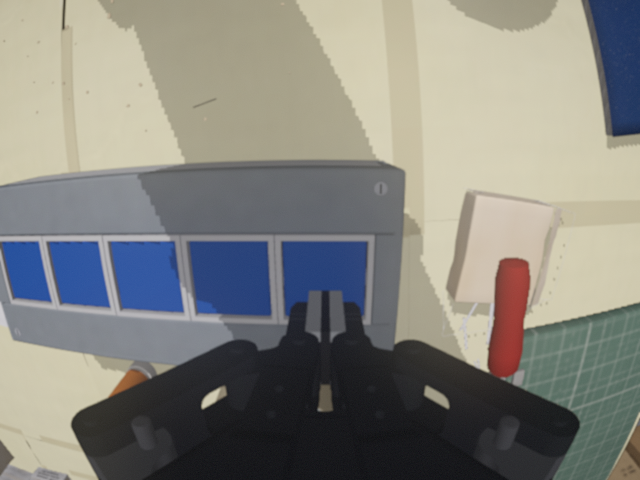

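The fingertips sit over the leftmost pad, at about (325,300) inside pad (283–370, 240–320). Next I'll come down close to it.

Call:
{"fn": "servo_tool", "kwargs": {
  "steps": [
    [0, 0, 10, 0, 0, 0, 0],
    [0, 0, 20, 0, 0, 0, 0],
    [0, 0, 30, 0, 0, 0, 0],
    [0, 0, 36, 0, 0, 0, 0],
    [0, 0, 40, 0, 0, 0, 0],
    [0, 0, 40, 0, 0, 0, 0],
    [0, 0, 40, 0, 0, 0, 0],
    [0, 0, 40, 0, 0, 0, 0]
  ]
}}

```text
time: 2.15
tcp_pos: [0.5982, 0.2306, 0.0818]
ee_rot: [0.0, 0.033, 0.999, 0.0]
ft_force: [0.1, 0.0, -0.4]
width: 0.003
grasp_force: 0.0
```

```bash
python3 -c "
from h import *
go(0,.075)"
```

```text
t 2.15 tcp [0.5982 0.2306 0.0818] F [ 0.11  0.01 -0.43] w 0.003
shift mm [-0.5 -2.5  6.8] turn [ 0.    0.01 -0.01]
```

Call:
{"fn": "servo_tool", "kwargs": {
  "steps": [
    [0, -2.5, 2, 0, 0, 0, 0],
    [0, -2.5, 4, 0, 0, 0, 0],
    [0, -2.5, 6, 0, 0, 0, 0],
    [0, -2.5, 8, 0, 0, 0, 0],
    [0, -2.5, 9, 0, 0, 0, 0],
    [0, -2.5, 10, 0, 0, 0, 0],
    [0, -2.5, 11, 0, 0, 0, 0],
    [0, -2.5, 11, 0, 0, 0, 0]
  ]
}}

```text
time: 2.82
tcp_pos: [0.5979, 0.228, 0.0729]
ee_rot: [0.0, 0.033, 0.999, 0.0]
ft_force: [-17.2, -6.5, 45.2]
width: -0.003
grasp_force: 22.4
```

Pad 1 is rigid: 45 N with no give. On to pad 2, with gentler pushing.

Call:
{"fn": "servo_tool", "kwargs": {
  "steps": [
    [0, 0, -10, 0, 0, 0, 0],
    [0, 0, -20, 0, 0, 0, 0],
    [0, -17, -20, 0, 0, 0, 0],
    [0, -34, -20, 0, 0, 0, 0],
    [0, -51.5, -20, 0, 0, 0, 0],
    [0, -51.5, -20, 0, 0, 0, 0],
    [0, -51.5, -14, 0, 0, 0, 0],
    [0, -51.5, -8, 0, 0, 0, 0]
  ]
}}

```text
time: 3.48
tcp_pos: [0.5944, 0.1762, 0.0779]
ee_rot: [0.0, 0.033, 0.999, 0.0]
ft_force: [-0.4, 0.1, -0.1]
width: -0.004
grasp_force: 0.0
```

Call:
{"fn": "servo_tool", "kwargs": {
  "steps": [
    [0, 0, 1, 0, 0, 0, 0],
    [0, 0, 2, 0, 0, 0, 0],
    [0, 0, 3, 0, 0, 0, 0],
    [0, 0, 4, 0, 0, 0, 0],
    [0, 0, 5, 0, 0, 0, 0],
    [0, 0, 6, 0, 0, 0, 0],
    [0, 0, 7, 0, 0, 0, 0],
    [0, 0, 7, 0, 0, 0, 0]
  ]
}}

```text
time: 4.15
tcp_pos: [0.5944, 0.1769, 0.073]
ee_rot: [0.0, 0.033, 0.999, 0.0]
ft_force: [-10.4, -2.6, 28.2]
width: 0.0
grasp_force: 14.0
```

```bash
python3 -c "
from h import *
go(1,.072)"
```

```text
t 4.15 tcp [0.5944 0.1769 0.073 ] F [-10.43  -2.56  28.25] w 0.0
shift mm [-0.8 -0.3  1. ] turn [ 0.01  0.   -0.01]
```

Pad 2 is rigid too (28 N). Pad 3 next.

Call:
{"fn": "servo_tool", "kwargs": {
  "steps": [
    [0, 0, -10, 0, 0, 0, 0],
    [0, 0, -20, 0, 0, 0, 0],
    [-1, -17, -20, 0, 0, 0, 0],
    [-1, -34, -20, 0, 0, 0, 0],
    [-1, -52, -20, 0, 0, 0, 0],
    [-1, -52, -20, 0, 0, 0, 0],
    [-1, -52, -14, 0, 0, 0, 0],
    [-1, -52, -7, 0, 0, 0, 0]
  ]
}}

```text
time: 4.82
tcp_pos: [0.5924, 0.1254, 0.0786]
ee_rot: [0.001, 0.033, 0.999, 0.0]
ft_force: [1.0, -0.1, -0.1]
width: -0.003
grasp_force: 0.0
```

Call:
{"fn": "servo_tool", "kwargs": {
  "steps": [
    [0, 0, 1, 0, 0, 0, 0],
    [0, 0, 2, 0, 0, 0, 0],
    [0, 0, 3, 0, 0, 0, 0],
    [0, 0, 4, 0, 0, 0, 0],
    [0, 0, 5, 0, 0, 0, 0],
    [0, 0, 6, 0, 0, 0, 0],
    [0, 0, 7, 0, 0, 0, 0],
    [0, 0, 7, 0, 0, 0, 0]
  ]
}}

```text
time: 5.48
tcp_pos: [0.5921, 0.1249, 0.073]
ee_rot: [0.0, 0.033, 0.999, 0.0]
ft_force: [-10.3, -1.3, 29.2]
width: -0.0
grasp_force: 14.6
```

```bash
python3 -c "
from h import *
go(2,.072)"
```

```text
t 5.4833 tcp [0.5921 0.1249 0.073 ] F [-10.31  -1.26  29.25] w -0.0
shift mm [0.3 0.1 1. ] turn [ 0.01  0.   -0.01]
```

Pad 3 is rigid as well. Pad 4 next.

Call:
{"fn": "servo_tool", "kwargs": {
  "steps": [
    [0, 0, -10, 0, 0, 0, 0],
    [0, 0, -20, 0, 0, 0, 0],
    [0, -17, -20, 0, 0, 0, 0],
    [0, -34, -20, 0, 0, 0, 0],
    [0, -51.5, -20, 0, 0, 0, 0],
    [0, -51.5, -20, 0, 0, 0, 0],
    [0, -51.5, -14, 0, 0, 0, 0],
    [0, -51.5, -7, 0, 0, 0, 0]
  ]
}}

```text
time: 6.15
tcp_pos: [0.589, 0.0739, 0.0785]
ee_rot: [0.001, 0.033, 0.999, 0.0]
ft_force: [-0.1, 0.5, -0.7]
width: -0.003
grasp_force: 0.0
```

Call:
{"fn": "servo_tool", "kwargs": {
  "steps": [
    [0, 0, 1, 0, 0, 0, 0],
    [0, 0, 2, 0, 0, 0, 0],
    [0, 0, 3, 0, 0, 0, 0],
    [0, 0, 4, 0, 0, 0, 0],
    [0, 0, 5, 0, 0, 0, 0],
    [0, 0, 6, 0, 0, 0, 0],
    [0, 0, 7, 0, 0, 0, 0],
    [0, 0, 7, 0, 0, 0, 0]
  ]
}}

```text
time: 6.82
tcp_pos: [0.5886, 0.0735, 0.0713]
ee_rot: [0.0, 0.033, 0.999, 0.0]
ft_force: [-1.2, 1.3, 1.5]
width: 0.0
grasp_force: 1.0
```

```bash
python3 -c "
from h import *
go(3,.072)"
```

```text
t 6.8167 tcp [0.5886 0.0735 0.0713] F [-1.21  1.26  1.52] w 0.0
shift mm [ 0.2  0.  -0.7] turn [ 0.    0.   -0.01]
```

Pad 4 gives: 1.7 mm at 1.5 N. I'll press it in to about 6.5 mm and hold.

Call:
{"fn": "servo_tool", "kwargs": {
  "steps": [
    [0, 0, 1, 0, 0, 0, 0],
    [0, 0, 2, 0, 0, 0, 0],
    [0, 0, 3, 0, 0, 0, 0],
    [0, 0, 4, 0, 0, 0, 0],
    [0, 0, 5, 0, 0, 0, 0],
    [0, 0, 5, 0, 0, 0, 0],
    [0, 0, 5, 0, 0, 0, 0],
    [0, 0, 5, 0, 0, 0, 0]
  ]
}}

```text
time: 7.48
tcp_pos: [0.5886, 0.0734, 0.0664]
ee_rot: [0.0, 0.033, 0.999, 0.0]
ft_force: [-0.2, 2.5, 5.5]
width: 0.001
grasp_force: 2.5
```

```bash
python3 -c "
from h import *
go(3,.066)
im,d=eyes.capture('scene');cv2.imwrite('pics/s1.png',im[:,:,::-1])"
```

```text
t 7.4833 tcp [0.5886 0.0734 0.0664] F [-0.23  2.5   5.49] w 0.001
shift mm [0.2 0.1 0.4] turn [ 0.    0.   -0.01]
```

View pics/s1.png

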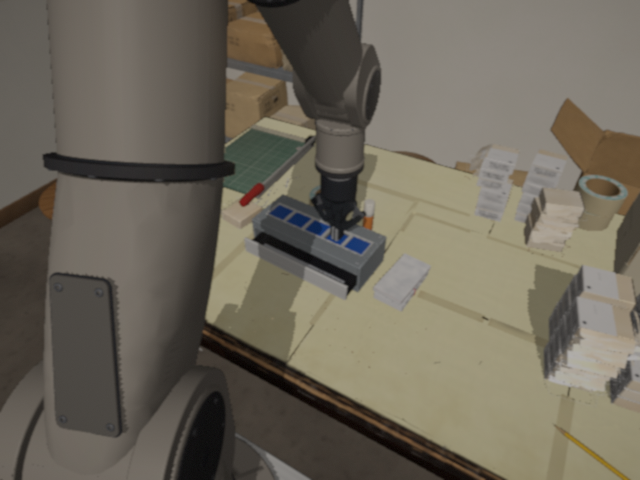

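The tray front has sprung out, running from about (250,245) to (350,290), and the hand is on the fourth pad at (338,235). Now I'll hold briefly and lift straight up.

Call:
{"fn": "servo_tool", "kwargs": {
  "steps": [
    [0, 0, 0, 0, 0, 0, 0],
    [0, 0, 0, 0, 0, 0, 0],
    [0, 0, -5, 0, 0, 0, 0],
    [0, 0, -15, 0, 0, 0, 0],
    [0, 0, -35, 0, 0, 0, 0],
    [0, 0, -65, 0, 0, 0, 0],
    [0, 0, -95, 0, 0, 0, 0],
    [0, 0, -120, 0, 0, 0, 0]
  ]
}}

```text
time: 8.2
tcp_pos: [0.5885, 0.0726, 0.1889]
ee_rot: [0.0, 0.033, 0.999, -0.0]
ft_force: [1.0, -0.5, 0.5]
width: 0.004
grasp_force: 0.0
```

Call:
{"fn": "servo_tool", "kwargs": {
  "steps": [
    [0, 0, -10, 0, 0, 0, 0],
    [0, 0, -10, 0, 0, 0, 0],
    [0, 0, -10, 0, 0, 0, 0],
    [0, 0, -10, 0, 0, 0, 0],
    [0, 0, -10, 0, 0, 0, 0],
    [0, 0, -10, 0, 0, 0, 0],
    [0, 0, -10, 0, 0, 0, 0],
    [0, 0, -10, 0, 0, 0, 0]
  ]
}}

```text
time: 8.87
tcp_pos: [0.5883, 0.0732, 0.1958]
ee_rot: [-0.0, 0.033, 0.999, -0.0]
ft_force: [0.1, -0.0, -0.1]
width: -0.0
grasp_force: 0.0
```

```bash
python3 -c "
from h import *
go(3,.2)
im,d=eyes.capture('scene');cv2.imwrite('pics/s2.png',im[:,:,::-1])"
```

```text
t 8.8667 tcp [0.5883 0.0732 0.1958] F [ 0.15 -0.05 -0.13] w -0.0
shift mm [-0.1  0.3 -4.2] turn [-0.   -0.01 -0.01]
```

View pics/s2.png

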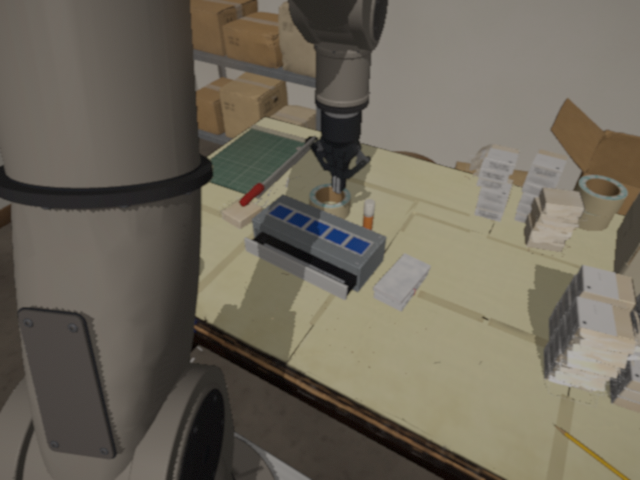

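The tray stays out at (250–350, 245–290), all the pads are level, and the hand is clear. The glue, tape and cards look unmoved.

```bash
python3 -c "
from plant import ticket
print(ticket.sign_off())"
```

```text
the job is handed in; nothing more can be done
None
```

The catch was the fourth pad from the left; I pressed it in about 6.5 mm, the tray sprang out and stayed out, the hand is clear, and I handed the job in at about 9 s (no verdict was returned).

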